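# Hang a wire draining basket on the notched rail of its stand

### The arm

A 7-joint arm with a two-finger parallel gripper is mounted at the origin on a cart in front of the work surface, level with it; the furniture and walls round the work are solid. World frame = base frame: x ahead of the robot, y to its left, z up, the work surface at z = 0. Lengths are in m, angles in rad, forces in N, time in s.
With the tool pointing down it reaches from about 0.425 to 0.925 m from the base axis. Payload 6.8 kg.
Tool frame: the origin (TCP) lies midway between the tips of the shut fingers; the grasp point (between the pads) lies 19 mm behind it; z points along the fingers, y is the direction in which the jaws open and shut (so a half turn about z gives the same grasp; the last joint's range is limited). The gripper opens to 85 mm and grips with 20 to 120 N. Pads are 22 mm wide; open, the fingers measure 114 mm over their backs; the gripper's body (76 mm by 85 mm) begins 54 mm behind the grasp point. The pads swing forward as they close: fully open they stand 13 mm farther back than shut.
Start: joints at [1.144, 0.477, 0.022, 1.555, -0.011, 1.109, -0.083], TCP at [0.212, -0.641, 0.231] pointing down, gripper open.
Joint ranges: [-2.96, 2.96], [-0.34, 2.1], [-1.41, 1.46], [0.24, 2.44], [-1.37, 4.51], [0.17, 1.92], [-2.96, 2.96]. Speed limits (rad/s): [2.39, 2.39, 3.14, 3.14, 3.14, 3.14, 3.14].

### API

Orientations are given as a unit quaternion [w, x, y, z].
In Python, from station import bot gives the robot as it stands.
- The arm moves only by the shell command python3 -m jog 'ROWS' [FORCE]. ROWS is JSON, a list of rows, each a list of 3 entries, a list of its own where there are three numbers: the shift along the tool's x, y, z in mm, then the turn, a rotation vector about the tool's x, y, z in degrees, then the closure, from -1 (fully open) to 1 (shut). A call has 1 to 12 rows; each row shifts and turns the commanded pose from where the row before left it, along the tool's axes as they then stand; what a row does not reach is not made up. A row lasts 1/8 s, in which the tool goes at most 62.5 mm and 10.7 degrees, less where a joint would pass 70% of its speed; a pose out of reach is approached as far as the arm can. A call is refused whole if a number of a shift passes 62.5 or a number of a turn 10.7, either way. A call with a gripper value outside its range is refused whole. The fingers move at their own pace and stop on an object; FORCE is the grip in N (left out, the last holds). Time passes only in rows, so rows that do not move let the fingers close. It gives the time, the measured TCP pose, the force and the opening at its end, in the units of the state.
- bot.get_obs(): the state, without advancing time (a new reading comes with each control period).
- bot.read_camera(name): name is "scene" or "top"; returns (picture, depth): 420x560x3 uint8, red, green, blue; 420x560 float32, m along the optical axis (not along the pixel's ray), 0 where there is no reading.
- bot.camera_info(name): a dict with "fx", "fy", "cx", "cy" (pixels), "world_from_camera" (4x4, takes a point from camera to world coordinates). Camera axes: x right, y up, looking along -z (the intrinsics and any distortion apply to the point x, -y, -z); pixel columns grow to the right and rows downward; lengths in m; the calibration is good to about 2 mm. A picture is of the moment at which its call begins. camera_info takes no time and is no camera call.
- bot.hand_in(): hands the job in, once; it reports no verdict.
Trained networks look in the newest picture that a camera, given by its name, has taken for a name from the list of things; names that differ only in an ending like _2 or _b are one class to them, and where a whole thing is asked for, a point or a joint stands for the part that bears it (a point fixed in the world has none). Each returns a list of dicts, best first, with "score" (0 to 1); they miss things now and then, are a little off and sometimes report something else, mostly with a low value. They report only what shows in the picture. A call takes as long as a camera call.
- bot.find_in(camera, thing): "xy" ([column, row] as shares, 0 to 1, of the picture: columns of its width, rows of its height, amid what is visible of it).
- bot.cut_out(camera, thing): "pixels" (420x560 bool, what is visible of it) and "xy" ([column, row] as shares, 0 to 1, of the picture: columns of its width, rows of its height, amid what is visible of it).
- bot.landmark_of(camera, thing): "xy" ([column, row] as shares, 0 to 1, of the picture: columns of its width, rows of its height: a listed point, or the origin of a listed thing).
The state is a dict: "t": time; "q": joint angles; "joint_vel": joint speeds; "joint_torque": joint torques, N m; "eef_pos": TCP position; "tool_rot": TCP orientation; "contact_force": force on the tool from outside, world axes, zero at the start; "torque": the same for the moment, N m; "gripper_width": opening from 0.0 (shut) to 1.0 (fully open).
Only numpy, scipy, OpenCV 4.12 (cv2) and the standard library are available. Lean on these libraries where they do the work, as an engineer would, in place of code of your own. Each camera call takes 0.05 s, during which the arm holds its last target.

### The job

Pick up the white wire basket by its grey handle and hang it on the draining stand: lay both hooks over the rail, slide the basket lightly along the rail until both hooks drop into their notches, and while still holding it press it down with about 10 N to check that both are fully home. Then let go and leave it hanging at rest. Never load the stand with more than 25 N, and do not disturb anything else on the bench.

Things in the scene. Friction and masses are not known exactly. Their poses are not given: they have to be found in the camera images.
- basket: Loose basket of white coated wire, about 0.26 kg (varies), standing on the worktop. Origin: centre of its underside; x points to its back (the side with the hooks), y along its width, z up. 64 mm deep (x), 180 mm wide (y), sides 45 mm high. It is hung with its axes parallel to the stand's; hung, its underside is at z = 68 mm and its handle's middle at z = 200 mm above the worktop.
- grip (a point): Middle of the basket's grey plastic handle, (0, 0, 132) mm in the basket's frame. The handle is a flat-sided bar 80 mm long (along basket y), 12 mm thick (x), 18 mm high (z = 123 to 141 mm), to be pinched across x from above.
- hook_l (a point): Underside of the hook at basket y = +46 mm, in the middle of its gap: (41.5, 46, 85) mm in the basket's frame. Each hook is 6 mm round wire: up the basket's back (wire axis at x = 32 mm) to z = 88 mm, level to the back until x = 51 mm, then down to its tip at z = 63 mm. Free gap inside the hook 13 mm (x = 35 to 48 mm).
- hook_r (a point): The same point of the hook at basket y = -46 mm: (41.5, -46, 85) mm in the basket's frame.
- stand: Fixed steel draining stand. Origin: on the worktop straight below the rail, midway between the two posts; y along the rail, z up, -x is the open front where the basket hangs. Drip tray 20 mm high, x = -97 to 21 mm, y = -86 to 86 mm. Posts 12 mm thick behind the rail at x = 13.5, y = +-80 mm, 177 mm high. Rest rod for the basket's back: 10 mm thick, front at x = -4 mm, z = 82 mm.
- rail_top (a point): Fixed point of the stand at (0, 0, 165) mm, level with the rail's top edge, midway between the posts; it does not follow the rail's shift. Rail: upright flat bar along y, 224 mm long, 6 mm thick (x = -3 to 3 mm), z = 135 to 165 mm, with two notches in its top edge, each 9 mm wide and 12 mm deep (floor at z = 153 mm), square-edged, 92 mm centre to centre.
- notch_zone (a point): Fixed point of the stand at (0, 0, 153) mm, the height of the notch floors and of the hooks' undersides when seated; hooks on the top edge ride 12 mm higher. The rail was clamped by hand: its pair of notches is centred up to 20 mm to either side (along y) of this point. That shift is not measured; it can be felt, or seen by the rail's ends. The rail stays put under forces below 25 N.
- beaker: Loose glass beaker, 69 mm wide, 80 mm high, a bystander; origin: centre of its underside.
- tape_roll: Loose yellow tape roll, 74 mm wide, 20 mm high, a bystander; origin: centre of its underside.
- stain_bottle_a: Loose brown bottle with a red cap, 52 mm wide, 105 mm high, a bystander; origin: centre of its underside.
- vial_1: Loose small brown vial with a white cap, 27 mm wide, 45 mm high, a bystander; origin: centre of its underside.
- buffer_bottle: Loose white bottle with a blue cap, 64 mm wide, 160 mm high, a bystander; origin: centre of its underside.
- wash_bottle: Loose white wash bottle with a red spout, 111 x 70 mm, 201 mm high, a bystander; origin: centre of its underside.
- cover_glass_box_1: Small loose green box with a clear lid, 35 x 35 mm, 17 mm high, a bystander; origin: centre of its underside.

How it is judged:
By the outcome, as a careful person would: the job done as asked, in the order asked, and still so for the second after the job is handed in, with the robot touching nothing.
It also fails if it takes over 72 s, if anything falls off the work surface, if the arm or the gripper's body presses on something with over 40 N, if the wrist force passes 120 N, or if a joint passes its speed limit or range.

## Working session

There is one attempt and no reset: what is moved stays moved. The work goes in short steps, Python scripts to look and compute and a shell command to move; the robot and the scene stay as the last step left them, time stands still between calls to the robot, and variables do not carry over. Pictures are saved under pics/ and viewed, and the job is handed in when it is done.

```bash
mkdir -p pics; ls; python3 - <<'E'
from station import bot
import cv2
for n in ("scene","top"):
    p,d=bot.read_camera(n)
    cv2.imwrite(f"pics/{n}0.png",p[:,:,::-1])
    import numpy as np
    np.save(f"pics/{n}0d.npy",d)
    print(n,bot.camera_info(n))
o=bot.get_obs();print(o)
E
```

```text
pics
scene {'fx': 526.5949118741656, 'fy': 526.5949118741656, 'cx': 278.8691428319994, 'cy': 212.69780511624256, 'world_from_camera': array([[-0.82172571,  0.34938048, -0.45022232, -0.10280207],
       [-0.56983759, -0.49374313,  0.65688876,  0.80452581],
       [ 0.00720993,  0.79633598,  0.60481155,  0.9543917 ],
       [ 0.        ,  0.        ,  0.        ,  1.        ]])}
top {'fx': 543.6565066348086, 'fy': 543.6565066348086, 'cx': 276.75935027415085, 'cy': 215.515592877156, 'world_from_camera': array([[ 0.00376894,  0.98441814, -0.17580305,  0.21570389],
       [-0.99939361, -0.00237753, -0.03473854, -0.15739464],
       [-0.03461523,  0.17582738,  0.98381224,  1.88708418],
       [ 0.        ,  0.        ,  0.        ,  1.        ]])}
{'t': 0.1, 'q': array([ 1.14389958,  0.47769217,  0.02231057,  1.55634877, -0.01150272,
        1.10930963, -0.08310729]), 'joint_vel': array([ 0.00049778, -0.00385179,  0.00050372, -0.00322164,  0.00062796,
       -0.00086802, -0.00077643]), 'joint_torque': array([ 4.87811878e-03, -5.97759068e+01,  1.61388528e+00, -2.81955171e+01,
        1.28730552e-02,  5.03711693e-03, -3.11582892e-05]), 'eef_pos': array([ 0.21140248, -0.64047699,  0.23044087]), 'tool_rot': array([-7.95355417e-04,  9.87319447e-01,  1.58743959e-01, -1.78823298e-04]), 'contact_force': array([ 0.45761647, -0.57699104, -0.35542952]), 'torque': array([-0.03199087, -0.00689855,  0.01699894]), 'gripper_width': 0.9987075156961849}
```

View pics/scene0.png

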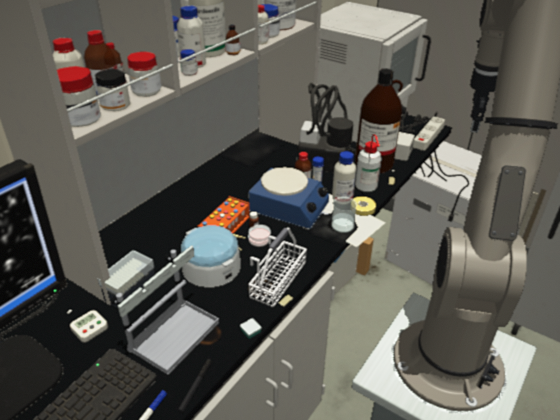

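View pics/top0.png

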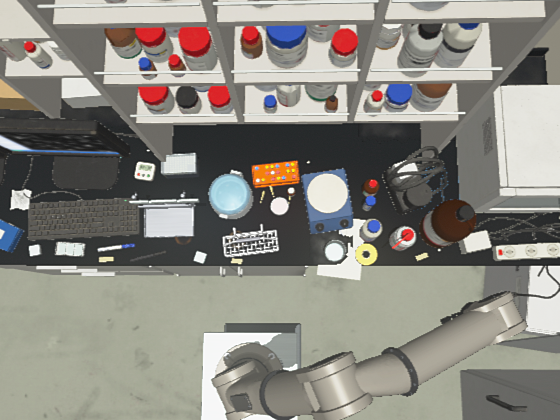

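```bash
cat > h.py <<'E'
import numpy as np, cv2
from station import bot
def pts(cam,d,mask=None):
    i=bot.camera_info(cam);v,u=np.nonzero((d>0)&(mask if mask is not None else True))
    z=d[v,u];P=np.c_[(u-i['cx'])/i['fx']*z,-(v-i['cy'])/i['fy']*z,-z]
    T=np.array(i['world_from_camera']);return P@T[:3,:3].T+T[:3,3],u,v
def proj(cam,P):
    i=bot.camera_info(cam);T=np.array(i['world_from_camera']);p=(np.atleast_2d(P)-T[:3,3])@T[:3,:3]
    return np.c_[i['cx']-i['fx']*p[:,0]/p[:,2],i['cy']+i['fy']*p[:,1]/p[:,2]]
def ray_z(cam,uv,z):
    i=bot.camera_info(cam);T=np.array(i['world_from_camera'])
    r=T[:3,:3]@np.array([(uv[0]-i['cx'])/i['fx'],-(uv[1]-i['cy'])/i['fy'],-1]);s=(z-T[2,3])/r[2];return T[:3,3]+s*r
E
python3 - <<'E'
from h import *
Z=dict(grip=.132,hook_l=.085,hook_r=.085,rail_top=.165,notch_zone=.153,basket=0,stand=0)
for c in("scene","top"):
    p,d=bot.read_camera(c);np.save(f"pics/{c}1d.npy",d);np.save(f"pics/{c}1.npy",p)
    for n,z in Z.items():
        for r in bot.landmark_of(c,n)[:2]:
            uv=np.array(r['xy'])*[560,420];print(c,n,round(r['score'],2),uv.round(1),ray_z(c,uv,z).round(4))
    for n in("basket","stand"):
        for r in bot.cut_out(c,n)[:1]:
            np.save(f"pics/{c}_{n}.npy",r['pixels']);P,u,v=pts(c,d,r['pixels']);print(c,n,r['score'],len(P),P.min(0).round(3),P.max(0).round(3))
for n in("beaker","tape_roll","stain_bottle_a","vial_1","buffer_bottle","wash_bottle","cover_glass_box_1"):
    for r in bot.landmark_of("top",n)[:2]:
        uv=np.array(r['xy'])*[560,420];print(n,round(r['score'],2),uv.round(),ray_z("top",uv,0).round(3))
cv2.imwrite("pics/c1.png",cv2.resize(np.load("pics/scene1.npy")[210:380,90:330,::-1],None,fx=3.3,fy=3.3,interpolation=cv2.INTER_CUBIC))
cv2.imwrite("pics/c2.png",cv2.resize(np.load("pics/top1.npy")[180:270,120:300,::-1],None,fx=4.4,fy=4.4,interpolation=cv2.INTER_CUBIC))
E
```

```text
scene grip 0.97 [277.8 237. ] [ 0.4557 -0.0068  0.132 ]
scene hook_l 0.64 [272.1 239.2] [ 0.4946 -0.0376  0.085 ]
scene hook_l 0.61 [250.7 258.8] [0.4943 0.0533 0.085 ]
scene hook_r 0.64 [272.1 239.2] [ 0.4946 -0.0376  0.085 ]
scene hook_r 0.61 [250.7 258.8] [0.4943 0.0533 0.085 ]
scene rail_top 0.6 [149.3 273.9] [0.588  0.2859 0.165 ]
scene notch_zone 0.6 [151.1 280.9] [0.5797 0.2911 0.153 ]
scene basket 0.81 [277.6 281.5] [0.4446 0.0088 0.    ]
scene stand 0.98 [162.  329.6] [0.5735 0.2918 0.    ]
scene basket 0.59 1959 [ 0.404 -0.186 -0.007] [0.561 0.097 0.145]
scene stand 0.75 5521 [ 0.473  0.078 -0.005] [0.746 0.389 0.181]
top grip 0.88 [248.6 240.9] [ 0.4454 -0.0038  0.132 ]
top grip 0.49 [370.  231.9] [ 0.4747 -0.3983  0.132 ]
top hook_l 0.94 [258.9 228.3] [ 0.4942 -0.0339  0.085 ]
top hook_l 0.72 [232.4 230. ] [0.4886 0.0553 0.085 ]
top hook_r 0.94 [258.9 228.3] [ 0.4942 -0.0339  0.085 ]
top hook_r 0.72 [232.4 230. ] [0.4886 0.0553 0.085 ]
top notch_zone 0.8 [158.5 201.8] [0.5722 0.2924 0.153 ]
top basket 0.69 [251.3 241.9] [ 0.4592 -0.002   0.    ]
top basket 0.18 [291.1 191.3] [ 0.6402 -0.1414  0.    ]
top stand 0.89 [168.7 208.9] [0.5777 0.2944 0.    ]
top basket 0.92 758 [ 0.407 -0.094 -0.011] [0.501 0.096 0.15 ]
top stand 0.84 2030 [ 0.475  0.165 -0.012] [0.627 0.419 0.184]
beaker 0.82 [331. 252.] [ 0.424 -0.28   0.   ]
beaker 0.2 [202. 258.] [0.403 0.17  0.   ]
tape_roll 0.69 [163. 201.] [0.607 0.317 0.   ]
tape_roll 0.63 [362. 256.] [ 0.409 -0.386  0.   ]
stain_bottle_a 0.69 [370. 190.] [ 0.643 -0.419  0.   ]
vial_1 0.47 [290. 189.] [ 0.648 -0.138  0.   ]
vial_1 0.41 [161. 202.] [0.604 0.323 0.   ]
buffer_bottle 0.75 [370. 232.] [ 0.493 -0.415  0.   ]
wash_bottle 0.67 [394. 243.] [ 0.455 -0.499  0.   ]
cover_glass_box_1 0.65 [200. 256.] [0.41  0.178 0.   ]
```

View pics/c1.png

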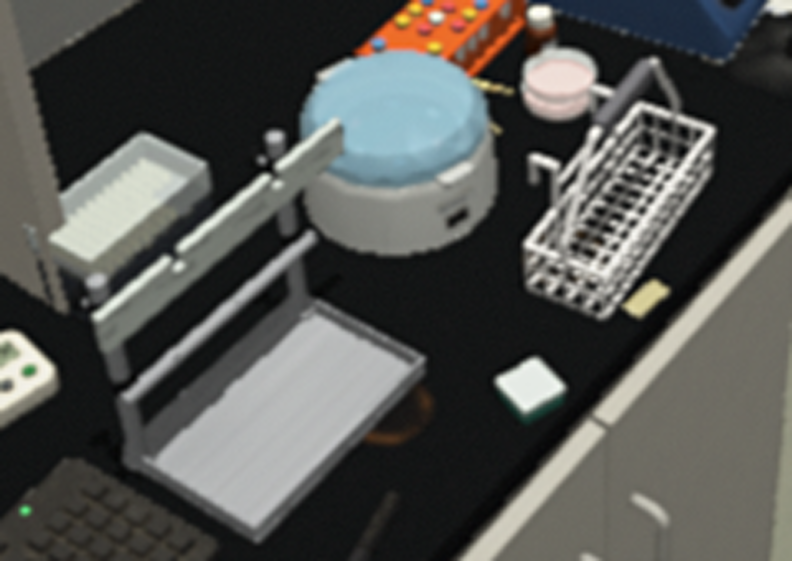

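View pics/c2.png

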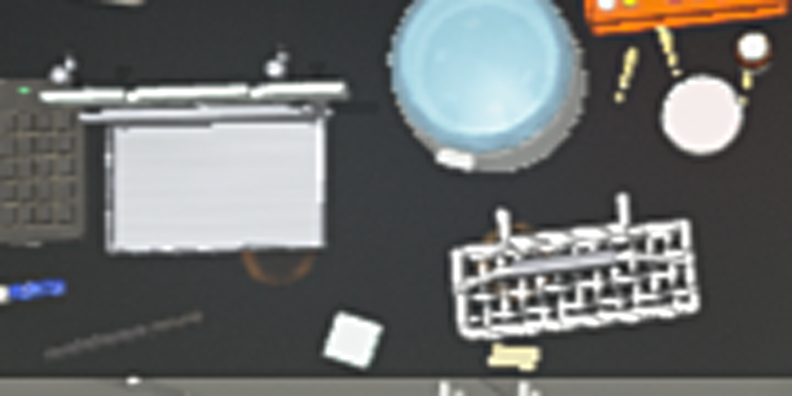

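```bash
python3 - <<'E'
from h import *
for c in("scene","top"):
    d=np.load(f"pics/{c}1d.npy");p=np.load(f"pics/{c}1.npy")
    P,u,v=pts(c,d);col=p[v,u].astype(int)
    near=(abs(P[:,0]-.455)<.06)&(abs(P[:,1]-.0)<.06)
    m=near&(P[:,2]>.118)&(P[:,2]<.15)
    Q=P[m];print(c,"handle n",len(Q),"med",np.median(Q,0).round(4),"z95",np.percentile(Q[:,2],[5,50,95]).round(4), "y",np.percentile(Q[:,1],[2,98]).round(4))
    f=np.polyfit(Q[:,1],Q[:,0],1);print(" yaw",np.degrees(np.arctan(-f[0])).round(2)," x at y=mid",np.polyval(f,np.mean(np.percentile(Q[:,1],[2,98]))).round(4))
    # rail
    R=(abs(P[:,0]-.585)<.06)&(abs(P[:,1]-.28)<.16)&(P[:,2]>.137)&(P[:,2]<.172)
    Q=P[R];Q=Q[abs(Q[:,0]-np.median(Q[:,0]))<.02];f=np.polyfit(Q[:,1],Q[:,0],1)
    r=Q[:,0]-np.polyval(f,Q[:,1]);k=abs(r)<.008;f=np.polyfit(Q[k,1],Q[k,0],1)
    print(c,"rail n",len(Q),"yaw",np.degrees(np.arctan(-f[0])).round(2),"x@.28",np.polyval(f,.28).round(4),"y",np.percentile(Q[k,1],[0,1,99,100]).round(4),"z",np.percentile(Q[k,2],[1,50,99]).round(4),"res",r[k].std())
    # posts tops
    K=(abs(P[:,0]-.60)<.05)&(abs(P[:,1]-.28)<.16)&(P[:,2]>.168)&(P[:,2]<.185)
    Q=P[K]
    for s in(Q[:,1]<.28,Q[:,1]>=.28):
        if s.any():print("  post",s.sum(),Q[s].mean(0).round(4))
    # tray
    K=(abs(P[:,0]-.54)<.09)&(abs(P[:,1]-.29)<.12)&(P[:,2]>.010)&(P[:,2]<.026)
    Q=P[K];print("  tray",len(Q),np.percentile(Q,[1,99],axis=0).round(4))
    if len(Q)>10: 
        rr=cv2.minAreaRect((Q[:,:2]*1000).astype(np.float32));print("  ",rr)
    # ground
    K=(abs(P[:,0]-.47)<.05)&(abs(P[:,1]-.15)<.03);print("  tablez",np.median(P[K,2]))
# notches by pixel
for c,uvs in(("scene",[(173.3,266),(144.5,290.3)]),("top",[(176.8,200.5),(149.1,201.6)])):
    for uv in uvs: print(c,ray_z(c,uv,.159).round(4))
E
```

```text
scene handle n 210 med [0.4459 0.0087 0.1381] z95 [0.1239 0.1381 0.1427] y [-0.049   0.0565]
 yaw 6.1  x at y=mid 0.4472
scene rail n 1077 yaw 1.53 x@.28 0.5721 y [0.162  0.166  0.3875 0.3889] z [0.1375 0.1547 0.1682] res 0.002086274944732234
  post 34 [0.5851 0.2148 0.1735]
  post 47 [0.58   0.3665 0.1737]
  tray 1108 [[0.4745 0.2049 0.01  ]
 [0.6094 0.4094 0.0251]]
   ((545.3572387695312, 306.1277160644531), (207.68966674804688, 144.40687561035156), 89.8213882446289)
  tablez 0.00045261898329568284
top handle n 121 med [ 0.45   -0.0023  0.1383] z95 [0.1244 0.1383 0.1456] y [-0.054   0.0503]
 yaw 6.99  x at y=mid 0.4498
top rail n 263 yaw 1.46 x@.28 0.5735 y [0.1638 0.1648 0.3842 0.3902] z [0.1372 0.1605 0.1712] res 0.0027602147266036973
  post 34 [0.5797 0.2218 0.173 ]
  post 29 [0.578  0.3569 0.1731]
  tray 649 [[0.4573 0.1786 0.0101]
 [0.6168 0.4092 0.0253]]
   ((539.7164916992188, 290.4035339355469), (178.6185760498047, 239.0205841064453), 0.0875706747174263)
  tablez 0.0006326163882184321
scene [0.5684 0.234  0.159 ]
scene [0.5656 0.3225 0.159 ]
top [0.5751 0.2307 0.159 ]
top [0.5718 0.3219 0.159 ]
```

```bash
cat >> h.py <<'E'
from scipy.spatial.transform import Rotation as R
import json
def pose():
    o=bot.get_obs();q=o['tool_rot'];return np.array(o['eef_pos']),R.from_quat([q[1],q[2],q[3],q[0]]),o
def yawdown(deg): # tool y axis at world yaw deg, z down
    a=np.radians(deg);y=np.array([np.cos(a),np.sin(a),0]);z=np.array([0,0,-1.]);return R.from_matrix(np.c_[np.cross(y,z),y,z])
def plan(wps,g):
    """wps: (pos m, yaw of tool y deg, nrows)"""
    p,r,o=pose();rows=[]
    for tp,yd,n in wps:
        tr=yawdown(yd);tp=np.array(tp)
        for k in range(n):
            f=1/(n-k);sh=r.inv().apply((tp-p)*f)*1000;rv=(r.inv()*tr).as_rotvec()*f
            sh=sh.round(1);rd=np.degrees(rv).round(1)
            rows.append([sh.tolist(),rd.tolist(),g])
            p=p+r.apply(sh/1000);r=r*R.from_rotvec(np.radians(rd))
    print(json.dumps(rows))
def st():
    p,r,o=pose();m=r.as_matrix();print("t",round(o['t'],2),"tcp",p.round(4),"yaw_y",np.degrees(np.arctan2(m[1,1],m[0,1])).round(2),"tilt",np.degrees(np.arccos(-m[2,2])).round(2),"F",o['contact_force'].round(2),"T",o['torque'].round(2),"g",round(o['gripper_width'],3))
E
python3 - <<'E'
from h import *
st()
plan([((.27,-.40,.25),-40,5),((.42,-.18,.25),-18,5)],-1)
E
```

```text
t 1.45 tcp [ 0.2116 -0.641   0.2313] yaw_y -71.74 tilt 0.0 F [0.18 0.15 0.53] T [-0.01 -0.01 -0.  ] g 1.003
[[[26.2, -42.1, -3.7], [0.0, -0.0, -6.3], -1], [[30.7, -39.0, -3.7], [0.0, -0.0, -6.4], -1], [[34.8, -35.3, -3.8], [0.0, -0.0, -6.3], -1], [[38.5, -31.3, -3.7], [0.0, -0.0, -6.4], -1], [[41.7, -26.8, -3.8], [0.0, -0.0, -6.3], -1], [[53.0, -5.3, 0.0], [0.0, -0.0, -4.4], -1], [[53.2, -1.3, 0.0], [0.0, -0.0, -4.4], -1], [[53.2, 2.8, 0.0], [0.0, -0.0, -4.4], -1], [[52.8, 6.9, 0.0], [0.0, -0.0, -4.4], -1], [[52.1, 11.0, 0.0], [0.0, -0.0, -4.4], -1]]
```

```bash
python3 -m jog '[[[26,-42,-4],[0,0,-6.3],-1],[[31,-39,-4],[0,0,-6.3],-1],[[35,-35,-4],[0,0,-6.3],-1],[[38.5,-31,-4],[0,0,-6.3],-1],[[42,-27,-4],[0,0,-6.3],-1],[[53,-5,0],[0,0,-4.4],-1],[[53,-1,0],[0,0,-4.4],-1],[[53,3,0],[0,0,-4.4],-1],[[53,7,0],[0,0,-4.4],-1],[[52,11,0],[0,0,-4.4],-1],[[0,0,0],[0,0,0],-1]]'
python3 - <<'E'
from h import *
st()
plan([((.448,.001,.25),6.5,4)],-1)
E
```

```text
t: 2.82
eef_pos: [0.4247, -0.1776, 0.2518]
tool_rot: [0.0, 0.808, 0.589, 0.001]
contact_force: [0.1, -0.7, 0.7]
gripper_width: 0.999
t 2.83 tcp [ 0.4247 -0.1776  0.2518] yaw_y -17.77 tilt 0.12 F [ 0.07 -0.73  0.66] T [-0.08  0.03  0.01] g 0.999
[[[44.3, -8.1, 0.5], [0.0, -0.0, -6.1], -1], [[44.9, -3.3, 0.5], [0.0, -0.0, -6.1], -1], [[45.0, 1.5, 0.5], [0.1, -0.0, -6.0], -1], [[44.6, 6.1, 0.5], [0.0, -0.1, -6.1], -1]]
```

```bash
python3 -m jog '[[[44,-8,0],[0,0,-6.1],-1],[[45,-3,0],[0,0,-6.1],-1],[[45,1.5,0],[0,0,-6.1],-1],[[44.5,6,0],[0,0,-6.1],-1],[[0,0,0],[0,0,0],-1],[[0,0,0],[0,0,0],-1]]'
python3 - <<'E'
from h import *
st()
for c in("scene","top"):
    p,d=bot.read_camera(c)
    cv2.imwrite(f"pics/a_{c}.png",cv2.resize(p[150:330,150:370,::-1],None,fx=3.3,fy=3.3,interpolation=cv2.INTER_CUBIC))
plan([((.448,.001,.113),6.5,4)],-1)
E
```

```text
t: 3.58
eef_pos: [0.447, -0.0049, 0.2512]
tool_rot: [0.0, 0.669, 0.743, -0.0]
contact_force: [-0.4, -0.4, -0.5]
gripper_width: 0.998
t 3.58 tcp [ 0.447  -0.0049  0.2512] yaw_y 6.02 tilt 0.05 F [-0.39 -0.35 -0.46] T [-0.03  0.04  0.07] g 0.998
[[[1.6, 0.4, 34.5], [-0.0, 0.0, -0.1], -1], [[1.6, 0.4, 34.6], [-0.0, 0.0, -0.1], -1], [[1.5, 0.4, 34.5], [-0.0, 0.0, -0.2], -1], [[1.6, 0.5, 34.6], [-0.0, 0.0, -0.1], -1]]
```

View pics/a_scene.png

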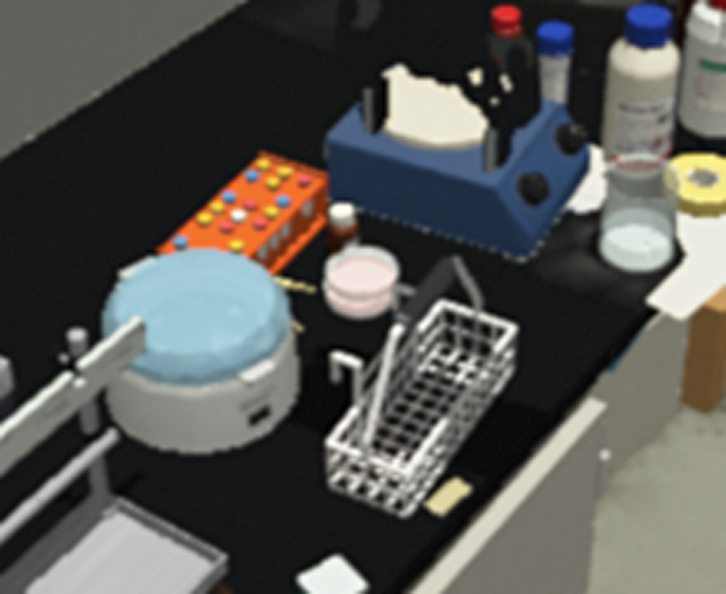

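View pics/a_top.png

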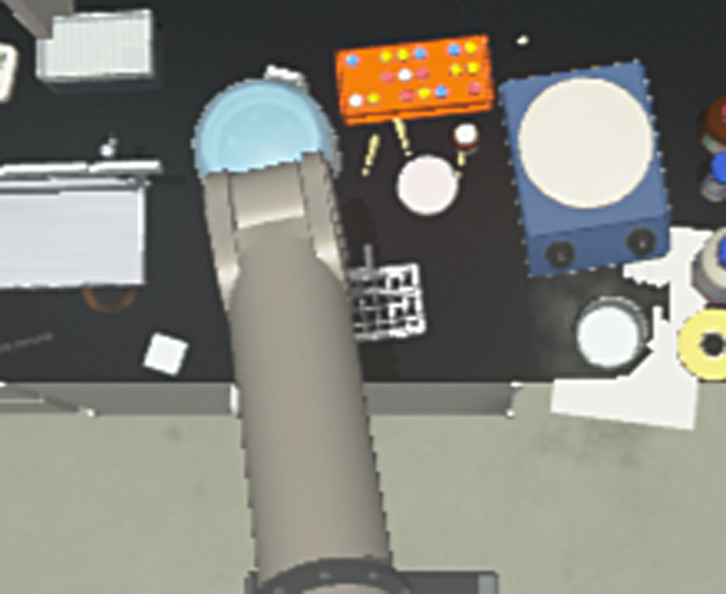

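```bash
python3 -m jog '[[[2,0.5,34],[0,0,-0.1],-1],[[2,0.5,34],[0,0,-0.1],-1],[[2,0.5,35],[0,0,-0.1],-1],[[0,0,24],[0,0,-0.1],-1],[[0,0,8],[0,0,0],-1],[[0,0,3],[0,0,0],-1],[[0,0,0],[0,0,0],-1]]' 
python3 - <<'E'
from h import *
st()
p,d=bot.read_camera("scene")
cv2.imwrite(f"pics/b_scene.png",cv2.resize(p[190:320,210:350,::-1],None,fx=5,fy=4.5,interpolation=cv2.INTER_CUBIC))
E
```

```text
t: 4.55
eef_pos: [0.4486, 0.0024, 0.1139]
tool_rot: [0.001, 0.666, 0.746, 0.0]
contact_force: [-0.2, -0.3, -0.2]
gripper_width: 1.002
t 4.55 tcp [0.4486 0.0024 0.1139] yaw_y 6.52 tilt 0.07 F [-0.16 -0.31 -0.2 ] T [ 0.01 -0.02 -0.02] g 1.002
```

View pics/b_scene.png

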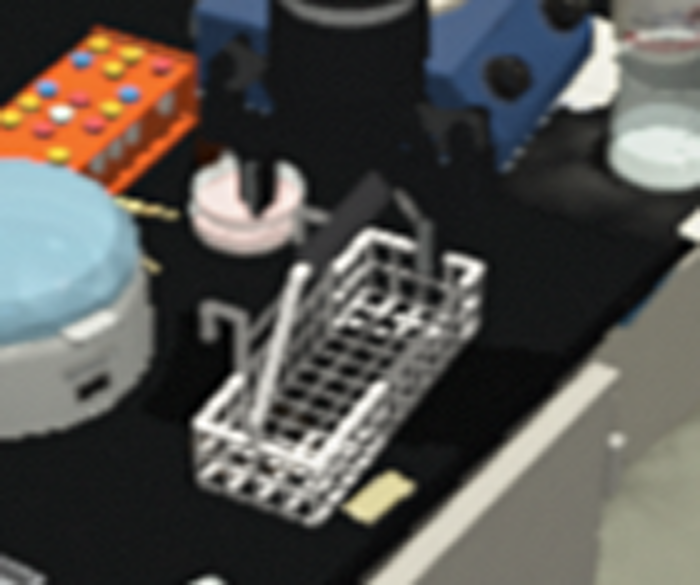

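```bash
python3 -m jog '[[[0,0,0],[0,0,0],0],[[0,0,0],[0,0,0],0.4],[[0,0,0],[0,0,0],0.7],[[0,0,0],[0,0,0],0.8],[[0,0,0],[0,0,0],1],[[0,0,0],[0,0,0],1],[[0,0,0],[0,0,0],1],[[0,0,0],[0,0,0],1]]' 25
python3 - <<'E'
from h import *
st()
E
python3 -m jog '[[[0,0,0],[0,0,0],1],[[0,0,0],[0,0,0],1],[[0,0,0],[0,0,0],1]]' 100
python3 - <<'E'
from h import *
st()
E
```

```text
t: 5.6
eef_pos: [0.4478, 0.0026, 0.1131]
tool_rot: [-0.0, 0.665, 0.746, -0.0]
contact_force: [-0.6, 0.2, -2.6]
gripper_width: 0.133
t 5.6 tcp [0.4478 0.0026 0.1131] yaw_y 6.57 tilt 0.03 F [-0.62  0.24 -2.57] T [-0.04  0.04 -0.01] g 0.133
t: 5.98
eef_pos: [0.4482, 0.0027, 0.1134]
tool_rot: [0.0, 0.665, 0.746, 0.0]
contact_force: [0.1, 0.6, -2.8]
gripper_width: 0.119
t 5.97 tcp [0.4482 0.0027 0.1134] yaw_y 6.56 tilt 0.02 F [ 0.1   0.59 -2.8 ] T [ 0.05 -0.11 -0.02] g 0.119
```

```bash
python3 -m jog '[[[0,0,-5],[0,0,0],1],[[0,0,-10],[0,0,0],1],[[0,0,-25],[0,0,0],1],[[0,0,-30],[0,0,0],1],[[0,0,-30],[0,0,0],1],[[0,0,-20],[0,0,0],1],[[0,0,0],[0,0,0],1],[[0,0,0],[0,0,0],1]]'
python3 - <<'E'
from h import *
st()
d=np.load("pics/top1d.npy");P,u,v=pts("top",d)
K=(u>205)&(u<255)&(v>165)&(v<225)&(P[:,2]>.02);print("centrifuge",np.percentile(P[K],[0.5,99.5],axis=0).round(3))
p,d=bot.read_camera("scene");np.save("pics/l_d.npy",d);np.save("pics/l.npy",p)
cv2.imwrite(f"pics/l_scene.png",cv2.resize(p[150:320,190:370,::-1],None,fx=4,fy=3.5,interpolation=cv2.INTER_CUBIC))
plan([((.445,.14,.233),3,3),((.465,.277,.235),1.5,3)],1)
E
```

```text
t: 6.98
eef_pos: [0.4474, 0.0025, 0.2327]
tool_rot: [-0.0, 0.665, 0.746, -0.0]
contact_force: [0.1, 0.1, -3.3]
gripper_width: 0.119
t 6.97 tcp [0.4474 0.0025 0.2327] yaw_y 6.56 tilt 0.06 F [ 0.11  0.15 -3.32] T [0.01 0.06 0.02] g 0.119
centrifuge [[ 0.536 -0.012  0.022]
 [ 0.713  0.137  0.115]]
[[[45.6, 4.5, -0.2], [-0.0, -0.0, 1.2], 1], [[45.7, 3.5, -0.2], [-0.1, -0.0, 1.2], 1], [[45.8, 2.6, -0.2], [-0.0, -0.0, 1.2], 1], [[45.2, 9.0, -0.7], [-0.0, -0.0, 0.5], 1], [[45.3, 8.6, -0.6], [-0.0, -0.0, 0.5], 1], [[45.5, 8.3, -0.7], [-0.0, -0.0, 0.5], 1]]
```

View pics/l_scene.png

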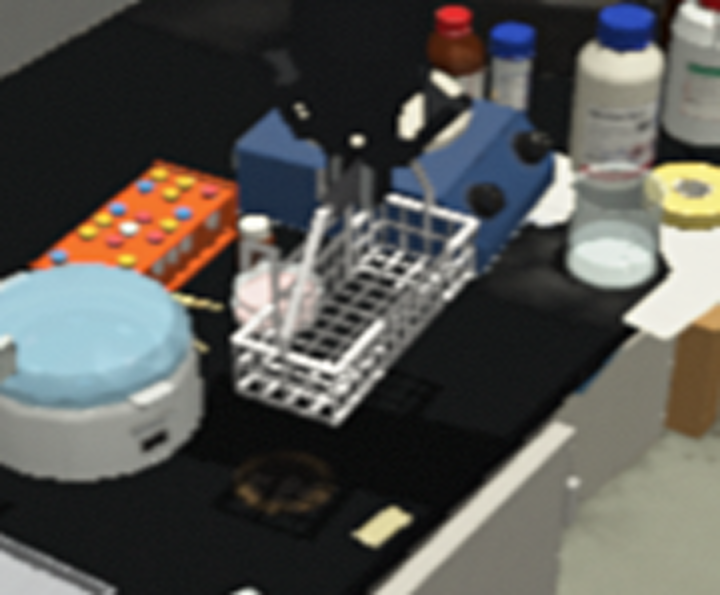

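```bash
python3 -m jog '[[[20,2,0],[0,0,0.5],1],[[35,4,0],[0,0,1],1],[[40,4,0],[0,0,1],1],[[42,3,0],[0,0,1],1],[[40,8,-1],[0,0,0.7],1],[[40,8,-1],[0,0,0.7],1],[[35,8,0],[0,0,0.2],1],[[20,4,0],[0,0,0],1],[[0,0,0],[0,0,0],1],[[0,0,0],[0,0,0],1]]'
python3 - <<'E'
from h import *
st()
Z=.235-.113
for c in("scene","top"):
    p,d=bot.read_camera(c);np.save(f"pics/m_{c}.npy",p);np.save(f"pics/m_{c}d.npy",d)
    for n in("grip","hook_l","hook_r","rail_top","notch_zone"):
        for r in bot.landmark_of(c,n)[:3]:
            uv=np.array(r['xy'])*[560,420];z={"grip":.132+Z,"hook_l":.085+Z,"hook_r":.085+Z,"rail_top":.165,"notch_zone":.153}[n]
            print(c,n,round(r['score'],2),uv.round(1),ray_z(c,uv,z).round(4))
p=np.load("pics/m_scene.npy");cv2.imwrite(f"pics/m_scene.png",cv2.resize(p[200:370,90:270,::-1],None,fx=4,fy=3.5,interpolation=cv2.INTER_CUBIC))
p=np.load("pics/m_top.npy");cv2.imwrite(f"pics/m_top.png",cv2.resize(p[170:260,120:240,::-1],None,fx=6,fy=6,interpolation=cv2.INTER_CUBIC))
E
```

```text
t: 8.28
eef_pos: [0.4708, 0.275, 0.2343]
tool_rot: [-0.0, 0.698, 0.716, -0.001]
contact_force: [-0.0, -1.3, -3.1]
gripper_width: 0.123
t 8.28 tcp [0.4708 0.275  0.2343] yaw_y 1.43 tilt 0.13 F [-0.01 -1.34 -3.06] T [-0.02  0.04  0.  ] g 0.123
scene grip 0.82 [191.1 259.7] [0.4724 0.2689 0.254 ]
scene hook_l 0.85 [162.3 285.3] [0.5066 0.3217 0.207 ]
scene hook_l 0.74 [195.1 260.2] [0.5031 0.2292 0.207 ]
scene hook_r 0.85 [162.3 285.3] [0.5066 0.3217 0.207 ]
scene hook_r 0.74 [195.1 260.2] [0.5031 0.2292 0.207 ]
scene rail_top 0.93 [150.6 275.9] [0.5813 0.2887 0.165 ]
scene notch_zone 0.65 [153.7 281.6] [0.5735 0.2894 0.153 ]
top grip 0.49 [157.8 226.8] [0.4733 0.265  0.254 ]
top hook_l 0.83 [175.4 216.1] [0.5149 0.2226 0.207 ]
top hook_r 0.83 [175.4 216.1] [0.5149 0.2226 0.207 ]
top rail_top 0.63 [157.8 204.1] [0.5621 0.2912 0.165 ]
top notch_zone 0.84 [162.9 200.6] [0.5762 0.278  0.153 ]
```

View pics/m_scene.png

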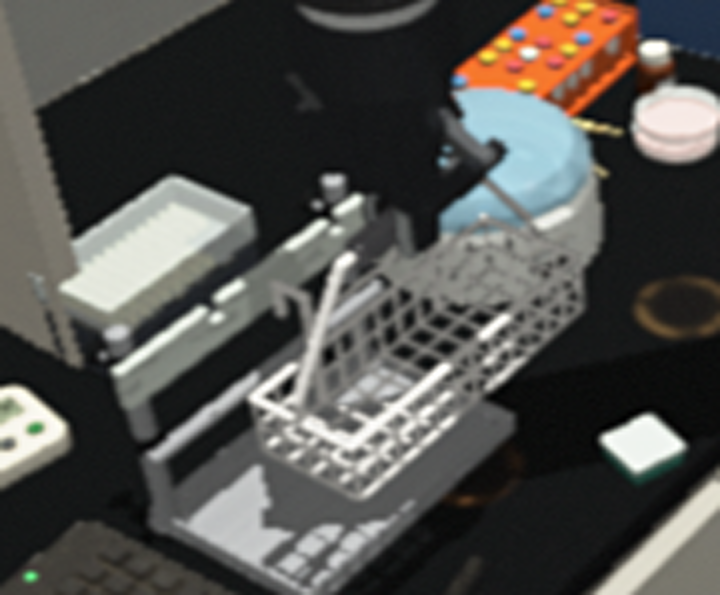

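View pics/m_top.png

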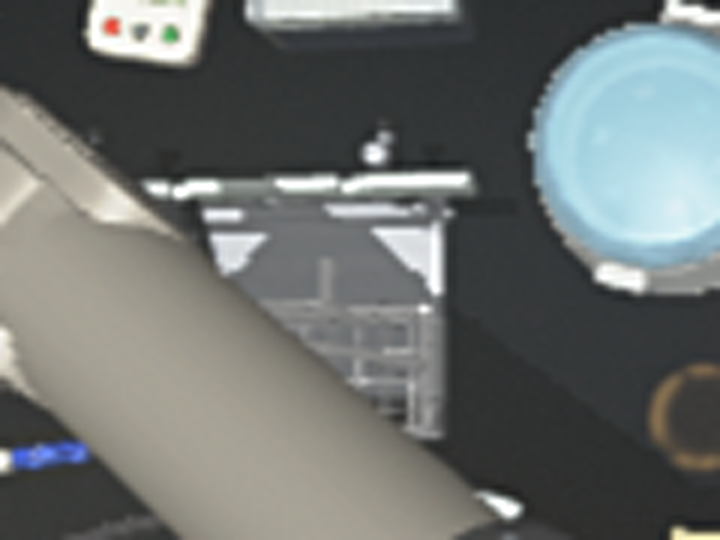

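```bash
python3 - <<'E'
from h import *
plan([((.4708,.290,.245),1.5,2),((.5325,.290,.245),1.5,4)],1)
E
```

```text
[[[6.9, -0.0, -4.8], [0.0, 0.0, -0.0], 1], [[6.9, -0.0, -4.8], [0.0, 0.0, -0.0], 1], [[-0.4, 15.4, -0.0], [0.0, 0.0, -0.0], 1], [[-0.4, 15.4, -0.0], [0.0, 0.0, -0.0], 1], [[-0.4, 15.4, -0.0], [0.0, 0.0, -0.0], 1], [[-0.4, 15.4, -0.0], [0.0, 0.0, -0.0], 1]]
```

```bash
python3 -m jog '[[[7,0,-5],[0,0,0],1],[[7,0,-5],[0,0,0],1],[[0,10,0],[0,0,0],1],[[0,16,0],[0,0,0],1],[[0,16,0],[0,0,0],1],[[0,14,0],[0,0,0],1],[[-1.5,6,0],[0,0,0],1],[[0,0,0],[0,0,0],1],[[0,0,0],[0,0,0],1]]'
cat > look.py <<'E'
from h import *
import sys
st();t=sys.argv[1]
for c,b in(("scene",(200,330,90,270)),("top",(170,240,120,220))):
    p,d=bot.read_camera(c);np.save(f"pics/{t}_{c}.npy",p);np.save(f"pics/{t}_{c}d.npy",d)
    q=p[b[0]:b[1],b[2]:b[3],::-1];s=4.4 if c=="scene" else 7
    cv2.imwrite(f"pics/{t}_{c}.png",cv2.resize(q,None,fx=s,fy=s,interpolation=cv2.INTER_CUBIC))
E
python3 look.py n
```

```text
t: 10.0
eef_pos: [0.5323, 0.2905, 0.2453]
tool_rot: [-0.0, 0.698, 0.716, -0.0]
contact_force: [-0.5, -0.1, -3.1]
gripper_width: 0.121
t 10.0 tcp [0.5323 0.2905 0.2453] yaw_y 1.5 tilt 0.02 F [-0.51 -0.09 -3.06] T [ 0.05  0.02 -0.01] g 0.121
```

View pics/n_scene.png

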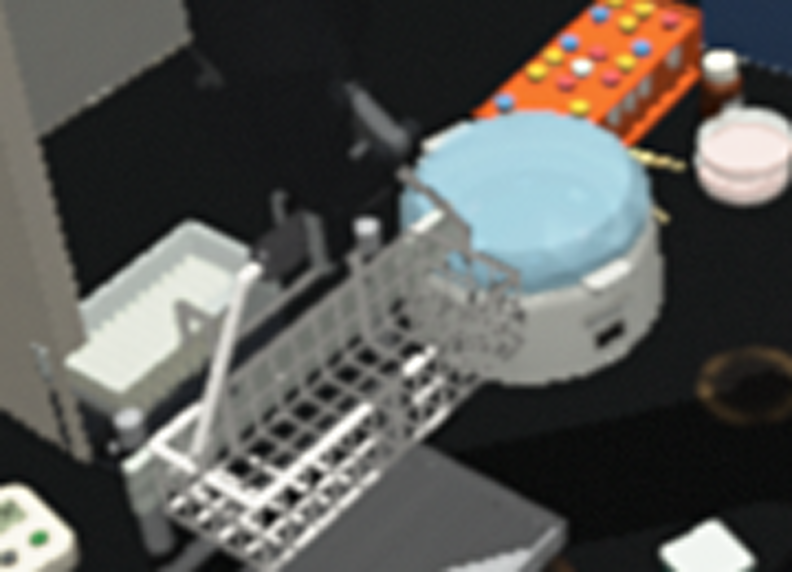

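View pics/n_top.png

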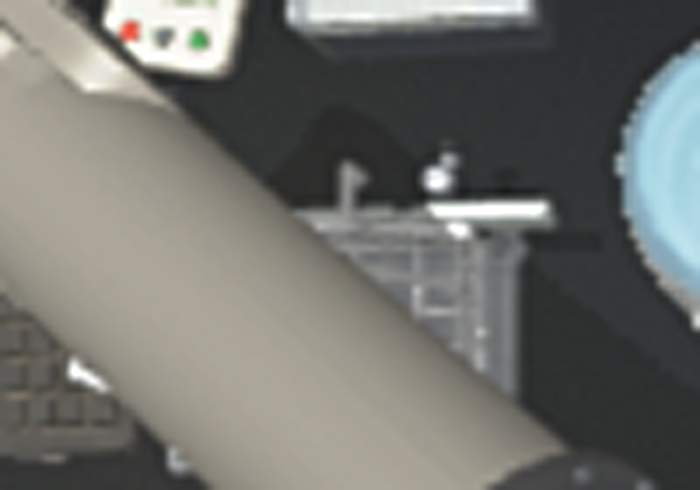

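```bash
cat > ov.py <<'E'
from h import *
import sys
t,ry,rx=sys.argv[1],float(sys.argv[2]),float(sys.argv[3])
p0,r,o=pose();m=r.as_matrix();yw=np.arctan2(m[1,1],m[0,1])
B=R.from_euler('z',yw);org=p0-[0,0,.113]
S=R.from_euler('z',np.radians(1.5));so=np.array([rx,ry,0])
for c,b in(("scene",(200,330,90,270)),("top",(170,240,120,220))):
    p=np.load(f"pics/{t}_{c}.npy");s=4.4 if c=="scene" else 7
    im=cv2.resize(np.ascontiguousarray(p[b[0]:b[1],b[2]:b[3],::-1]),None,fx=s,fy=s,interpolation=cv2.INTER_CUBIC)
    def line(P,col):
        q=((proj(c,P)-[b[2],b[0]]+.5)*s).astype(np.int32);cv2.polylines(im,[q.reshape(-1,1,2)],False,col,1,cv2.LINE_AA)
    for y in(46,-46): line(B.apply(np.array([[32,y,40],[32,y,88],[51,y,88],[51,y,63]])/1000)+org,(0,0,255))
    line(B.apply(np.array([[-32,90,45],[32,90,45],[32,-90,45],[-32,-90,45],[-32,90,45]])/1000)+org,(0,255,255))
    for x in(-3,3):
        pr=[[x,-112,135],[x,-112,165]]
        for n in(-46,46): pr+=[[x,n-4.5,165],[x,n-4.5,153],[x,n+4.5,153],[x,n+4.5,165]]
        pr+=[[x,112,165],[x,112,135],[x,-112,135]]
        line(S.apply(np.array(pr)/1000)+so,(0,255,0))
    cv2.imwrite(f"pics/{t}_{c}_ov{sys.argv[4]}.png",im)
E
python3 ov.py n .277 .574 a
```

```text
(no output)
```

View pics/n_scene_ova.png

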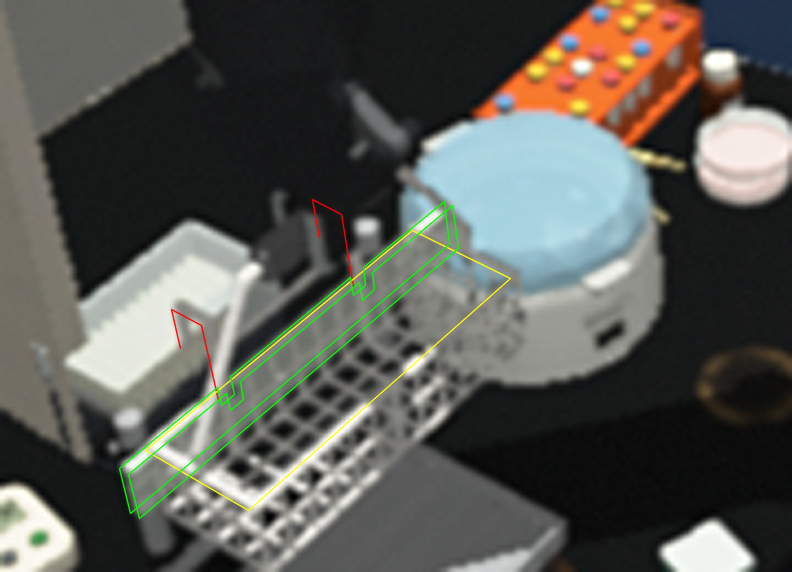

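View pics/n_top_ova.png

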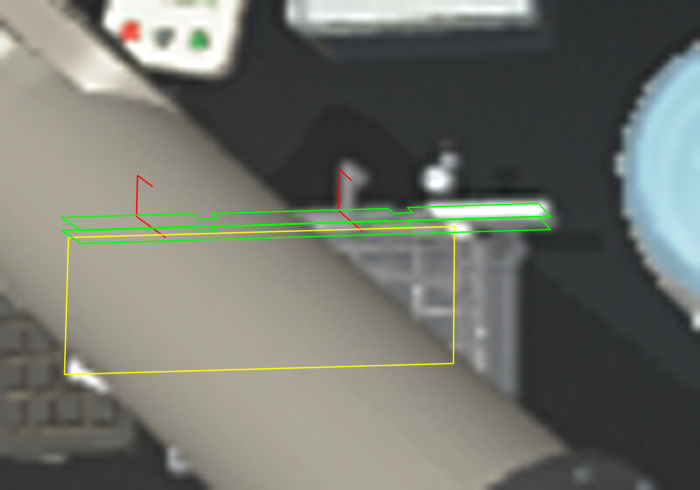

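```bash
python3 -m jog '[[[2.5,0,8],[0,0,0],1],[[0,0,10],[0,0,0],1],[[0,0,8],[0,0,0],1],[[0,0,5],[0,0,0],1],[[0,0,4],[0,0,0],1],[[0,0,3],[0,0,0],1],[[0,0,0],[0,0,0],1]]'; python3 look.py o;python3 ov.py o .277 .574 a
```

```text
t: 10.98
eef_pos: [0.5327, 0.2928, 0.2072]
tool_rot: [-0.0, 0.698, 0.716, -0.0]
contact_force: [0.7, -0.5, -3.2]
gripper_width: 0.125
t 10.97 tcp [0.5327 0.2928 0.2072] yaw_y 1.46 tilt 0.01 F [ 0.66 -0.52 -3.16] T [-0.02  0.    0.01] g 0.125
```

View pics/o_scene.png

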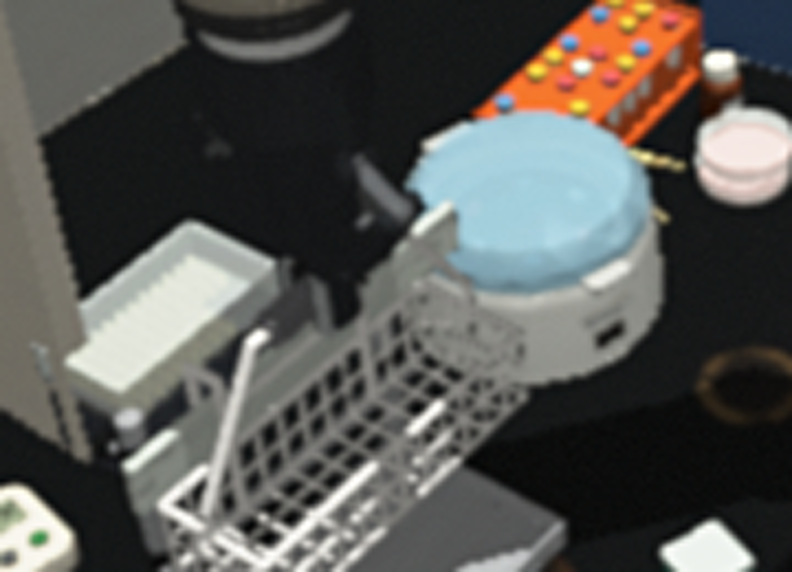

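View pics/o_top_ova.png

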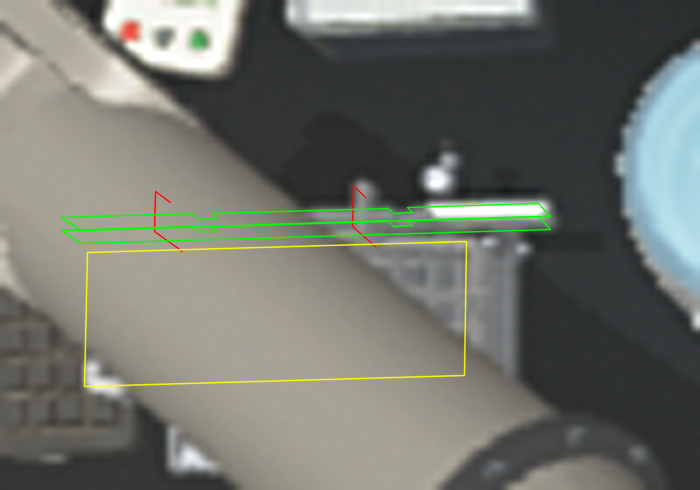

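```bash
python3 -m jog '[[[0,0,4],[0,0,0],1],[[0,0,3],[0,0,0],1],[[0,0,2],[0,0,0],1],[[0,0,1],[0,0,0],1],[[0,0,0],[0,0,0],1]]'; python3 -c "from h import *;st()"; python3 -m jog '[[[0,0,1],[0,0,0],1],[[0,0,0],[0,0,0],1]]'; python3 -c "from h import *;st()";python3 -m jog '[[[0,0,1],[0,0,0],1],[[0,0,0],[0,0,0],1]]'; python3 -c "from h import *;st()"
```

```text
t: 11.7
eef_pos: [0.5328, 0.2929, 0.1973]
tool_rot: [-0.0, 0.698, 0.716, -0.0]
contact_force: [-0.5, -0.2, -2.8]
gripper_width: 0.121
t 11.7 tcp [0.5328 0.2929 0.1973] yaw_y 1.47 tilt 0.0 F [-0.51 -0.2  -2.82] T [-0.    0.02 -0.02] g 0.121
t: 11.95
eef_pos: [0.5328, 0.2928, 0.1963]
tool_rot: [0.0, 0.698, 0.716, -0.0]
contact_force: [-0.5, -0.5, -3.4]
gripper_width: 0.122
t 11.95 tcp [0.5328 0.2928 0.1963] yaw_y 1.47 tilt 0.0 F [-0.47 -0.51 -3.43] T [0.03 0.   0.01] g 0.122
t: 12.2
eef_pos: [0.5327, 0.2928, 0.1952]
tool_rot: [0.0, 0.698, 0.716, -0.0]
contact_force: [0.4, -0.5, -3.4]
gripper_width: 0.125
t 12.2 tcp [0.5327 0.2928 0.1952] yaw_y 1.46 tilt 0.01 F [ 0.43 -0.54 -3.4 ] T [ 0.07 -0.01 -0.  ] g 0.125
```

```bash
for i in 1; do python3 -m jog '[[[0,0,1],[0,0,0],1],[[0,0,0],[0,0,0],1]]'; python3 -c "from h import *;st()"; python3 -m jog '[[[0,0,1],[0,0,0],1],[[0,0,0],[0,0,0],1]]'; python3 -c "from h import *;st()"; python3 -m jog '[[[0,0,0.5],[0,0,0],1],[[0,0,0],[0,0,0],1]]'; python3 -c "from h import *;st()"; done | grep tcp
```

```text
t 12.45 tcp [0.5327 0.2928 0.1942] yaw_y 1.46 tilt 0.01 F [-0.24  1.18 -3.7 ] T [0.07 0.02 0.  ] g 0.122
t 12.7 tcp [0.5327 0.2928 0.1932] yaw_y 1.46 tilt 0.01 F [-0.14  0.29 -3.5 ] T [ 0.06 -0.03  0.06] g 0.116
t 12.95 tcp [0.5328 0.2929 0.1929] yaw_y 1.46 tilt 0.01 F [-0.23 -1.12 -1.35] T [-0.03  0.08  0.01] g 0.122
```

```bash
for i in 1; do python3 -m jog '[[[0,0,0.3],[0,0,0],1],[[-1,0,0],[0,0,0],1],[[-1,0,0],[0,0,0],1],[[-1,0,0],[0,0,0],1],[[0,0,0],[0,0,0],1]]'; python3 -c "from h import *;st()"; python3 -m jog '[[[-1,0,0],[0,0,0],1],[[-1,0,0],[0,0,0],1],[[-1,0,0],[0,0,0],1],[[0,0,0],[0,0,0],1]]'; python3 -c "from h import *;st()"; done | grep tcp
```

```text
t 13.57 tcp [0.5331 0.2901 0.1928] yaw_y 1.47 tilt 0.05 F [0.06 1.97 0.1 ] T [ 0.33 -0.12  0.07] g 0.122
t 14.07 tcp [0.533  0.2869 0.1927] yaw_y 1.46 tilt 0.02 F [-0.42  1.51  0.51] T [ 0.43 -0.13  0.09] g 0.119
```

```bash
for i in 1 2 3 4; do python3 -m jog '[[[-1,0,0],[0,0,0],1],[[0,0,0],[0,0,0],1]]'; python3 -c "from h import *;st()";  done | grep tcp
```

```text
t 14.32 tcp [0.533  0.2859 0.1926] yaw_y 1.46 tilt 0.02 F [-0.36  3.07  2.05] T [ 0.51 -0.09  0.1 ] g 0.124
t 14.57 tcp [0.533  0.2849 0.1926] yaw_y 1.47 tilt 0.01 F [0.51 3.12 2.93] T [ 0.49 -0.15  0.08] g 0.121
t 14.82 tcp [0.5331 0.2839 0.1926] yaw_y 1.46 tilt 0.01 F [0.07 2.51 1.76] T [ 0.56 -0.18  0.1 ] g 0.126
t 15.07 tcp [0.5331 0.2828 0.1926] yaw_y 1.46 tilt 0.01 F [0.34 3.04 3.07] T [ 0.61 -0.14  0.12] g 0.122
```

```bash
 python3 -m jog '[[[0,0,-0.4],[0,0,0],1],[[-1,0,0],[0,0,0],1],[[0,0,0],[0,0,0],1]]'|grep force;python3 -c "from h import *;st()"; for i in 1 2 3; do python3 -m jog '[[[-0.7,0,0],[0,0,0],1],[[0,0,0],[0,0,0],1]]'; python3 -c "from h import *;st()";  done | grep tcp
```

```text
contact_force: [1.1, -0.5, -3.3]
t 15.45 tcp [0.5326 0.2801 0.1918] yaw_y 1.4 tilt 0.19 F [ 1.06 -0.47 -3.32] T [-0.11 -0.03 -0.05] g 0.115
t 15.7 tcp [0.5328 0.2805 0.1924] yaw_y 1.44 tilt 0.07 F [-0.2  -0.58 -3.85] T [-0.08 -0.01  0.03] g 0.12
t 15.95 tcp [0.5331 0.2804 0.1929] yaw_y 1.46 tilt 0.01 F [ 0.48  0.49 -2.84] T [-0.    0.05 -0.  ] g 0.117
t 16.2 tcp [0.5331 0.2797 0.1929] yaw_y 1.46 tilt 0.01 F [ 0.69  0.   -3.53] T [ 0.07 -0.06  0.  ] g 0.125
```

```bash
for i in 1 2 3; do python3 -m jog '[[[0,0,0.7],[0,0,0],1],[[0,0,0],[0,0,0],1]]'; python3 -c "from h import *;st()";  done | grep tcp
```

```text
t 16.45 tcp [0.5331 0.2797 0.1921] yaw_y 1.47 tilt 0.01 F [ 0.04 -0.26 -3.04] T [ 0.04 -0.01 -0.04] g 0.124
t 16.7 tcp [0.5331 0.2797 0.1915] yaw_y 1.46 tilt 0.01 F [-0.5   0.04 -3.37] T [-0.04  0.   -0.01] g 0.119
t 16.95 tcp [0.5332 0.2795 0.1908] yaw_y 1.45 tilt 0.02 F [ 0.65 -1.9  -2.53] T [-0.17 -0.06 -0.1 ] g 0.123
```

```bash
for i in 1 2 ; do python3 -m jog '[[[0,0,0.7],[0,0,0],1],[[0,0,0],[0,0,0],1]]'; python3 -c "from h import *;st()";  done | grep tcp
```

```text
t 17.2 tcp [0.5332 0.2795 0.19  ] yaw_y 1.45 tilt 0.03 F [ 0.94 -1.53 -2.64] T [-0.29 -0.11 -0.03] g 0.119
t 17.45 tcp [0.5331 0.2795 0.1892] yaw_y 1.45 tilt 0.03 F [ 0.7  -2.91 -2.84] T [-0.48 -0.15 -0.12] g 0.121
```

```bash
for i in 1 ; do python3 -m jog '[[[-0.6,0,0],[0,0,0],1],[[0,0,0],[0,0,0],1]]'; python3 -c "from h import *;st()";python3 -m jog '[[[-0.5,0,0],[0,0,0],1],[[0,0,0],[0,0,0],1]]'; python3 -c "from h import *;st()"; python3 -m jog '[[[0,0,0.7],[0,0,0],1],[[0,0,0],[0,0,0],1]]'; python3 -c "from h import *;st()"; done | grep tcp
```

```text
t 17.7 tcp [0.533  0.2793 0.1894] yaw_y 1.48 tilt 0.02 F [-0.09 -1.25 -3.71] T [-0.2  -0.08 -0.  ] g 0.124
t 17.95 tcp [0.533  0.2791 0.1894] yaw_y 1.49 tilt 0.03 F [ 0.76  1.09 -2.67] T [ 0.02 -0.03  0.01] g 0.12
t 18.2 tcp [0.533  0.2788 0.1887] yaw_y 1.47 tilt 0.01 F [-0.07  0.16 -2.89] T [ 0.02  0.05 -0.03] g 0.12
```

Free again; continue down.

```bash
for i in 1 2 3 4 5 ; do python3 -m jog '[[[0,0,1],[0,0,0],1],[[0,0,0],[0,0,0],1]]'; python3 -c "from h import *;st()";  done | grep tcp
```

```text
t 18.45 tcp [0.5331 0.2786 0.1876] yaw_y 1.46 tilt 0.01 F [-0.39 -0.13 -3.07] T [ 0.06  0.06 -0.03] g 0.12
t 18.7 tcp [0.5331 0.2786 0.1866] yaw_y 1.47 tilt 0.01 F [-0.25 -0.05 -3.43] T [ 0.   -0.   -0.01] g 0.124
t 18.95 tcp [0.5331 0.2786 0.1856] yaw_y 1.46 tilt 0.01 F [-0.38 -0.22 -2.39] T [-0.04  0.03  0.01] g 0.124
t 19.2 tcp [0.5331 0.2786 0.1846] yaw_y 1.46 tilt 0.01 F [-0.39 -0.93 -2.98] T [ 0.02 -0.02 -0.05] g 0.118
t 19.45 tcp [0.5331 0.2786 0.1836] yaw_y 1.46 tilt 0.01 F [-0.34 -0.66 -3.73] T [-0.02  0.04 -0.  ] g 0.12
```

```bash
for i in 1 2; do python3 -m jog '[[[0,0,1],[0,0,0],1],[[0,0,0],[0,0,0],1]]'; python3 -c "from h import *;st()";  done | grep tcp;  for i in 1 2; do python3 -m jog '[[[0,0,0.4],[0,0,0],1],[[0,0,0],[0,0,0],1]]'; python3 -c "from h import *;st()";  done | grep tcp
```

```text
t 19.7 tcp [0.5331 0.2786 0.1826] yaw_y 1.47 tilt 0.01 F [ 0.69  0.42 -3.15] T [0.   0.02 0.01] g 0.121
t 19.95 tcp [0.5331 0.2786 0.1816] yaw_y 1.47 tilt 0.01 F [ 0.32  0.2  -2.37] T [ 0.02 -0.   -0.02] g 0.124
t 20.2 tcp [0.5332 0.2786 0.1813] yaw_y 1.46 tilt 0.0 F [-0.32  0.13 -3.44] T [ 0.01  0.02 -0.02] g 0.123
t 20.45 tcp [0.5332 0.2787 0.181 ] yaw_y 1.46 tilt 0.01 F [-0.49 -0.33 -2.67] T [ 0.01 -0.01  0.02] g 0.117
```

```bash
for i in 1 2 3 4; do python3 -m jog '[[[0,0,0.3],[0,0,0],1],[[0,0,0],[0,0,0],1]]'; python3 -c "from h import *;st()";  done | grep tcp
```

```text
t 20.7 tcp [0.5332 0.2788 0.1809] yaw_y 1.47 tilt 0.01 F [-0.71 -0.35  0.27] T [-0.07  0.11 -0.05] g 0.118
t 20.95 tcp [0.5332 0.2787 0.1807] yaw_y 1.47 tilt 0.02 F [-2.9  -2.02  2.25] T [-0.22  0.31 -0.04] g 0.121
t 21.2 tcp [0.5331 0.2788 0.1805] yaw_y 1.47 tilt 0.02 F [-2.49 -2.06  5.77] T [-0.42  0.49 -0.09] g 0.124
t 21.45 tcp [0.5331 0.2788 0.1804] yaw_y 1.47 tilt 0.02 F [-3.09 -2.01  6.47] T [-0.48  0.59 -0.07] g 0.12
```

```bash
for i in 1 2; do python3 -m jog '[[[0,0,0.2],[0,0,0],1],[[0,0,0],[0,0,0],1]]'; python3 -c "from h import *;st()";  done | grep tcp
```

```text
t 21.7 tcp [0.533  0.2788 0.1804] yaw_y 1.47 tilt 0.03 F [-5.89 -3.19  8.32] T [-0.59  0.66  0.04] g 0.123
t 21.95 tcp [0.533  0.2789 0.1803] yaw_y 1.47 tilt 0.03 F [-5.68 -3.23  9.34] T [-0.6   0.8  -0.05] g 0.124
```

```bash
python3 -m jog '[[[0,0,0],[0,0,0],1],[[0,0,0],[0,0,0],1],[[0,0,0],[0,0,0],1],[[0,0,0],[0,0,0],1]]'; python3 look.py s;python3 ov.py s .2757 .574 a
```

```text
t: 22.45
eef_pos: [0.533, 0.2788, 0.1803]
tool_rot: [0.0, 0.698, 0.716, 0.0]
contact_force: [-4.6, -3.2, 9.4]
gripper_width: 0.123
t 22.45 tcp [0.533  0.2788 0.1803] yaw_y 1.47 tilt 0.04 F [-4.57 -3.22  9.4 ] T [-0.59  0.7  -0.02] g 0.123
```

View pics/s_scene.png

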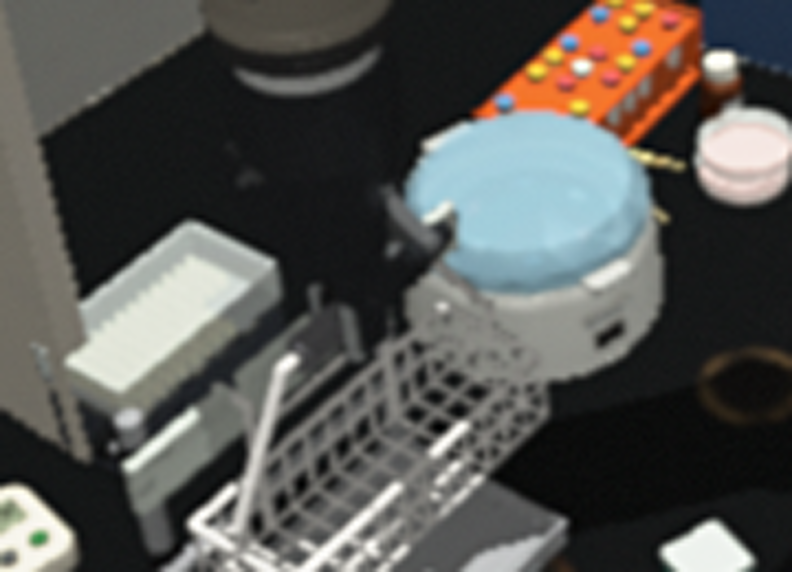

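View pics/s_top.png

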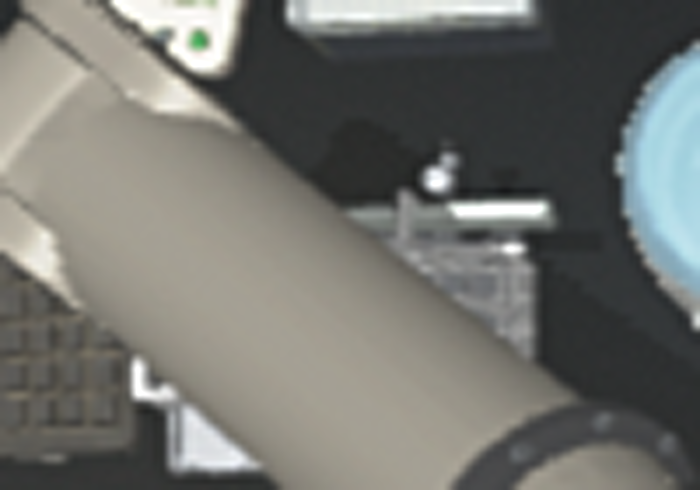

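```bash
python3 -m jog '[[[0,0,-0.4],[0,0,0],1],[[0,0,-0.4],[0,0,0],1],[[0,0,-0.3],[0,0,0],1],[[0,0,0],[0,0,0],1]]'; python3 -c "from h import *;st()"; python3 -m jog '[[[0,0,0],[0,0,0],1],[[0,0,0],[0,0,0],1]]' 20; python3 -c "from h import *;st()"
```

```text
t: 23.05
eef_pos: [0.5331, 0.2788, 0.1805]
tool_rot: [-0.0, 0.698, 0.716, 0.0]
contact_force: [-4.1, -0.4, 5.4]
gripper_width: 0.124
t 23.05 tcp [0.5331 0.2788 0.1805] yaw_y 1.47 tilt 0.01 F [-4.07 -0.38  5.39] T [-0.33  0.55 -0.  ] g 0.124
t: 23.3
eef_pos: [0.5331, 0.2788, 0.1805]
tool_rot: [-0.0, 0.698, 0.716, 0.0]
contact_force: [-3.5, -1.3, 5.4]
gripper_width: 0.12
t 23.3 tcp [0.5331 0.2788 0.1805] yaw_y 1.47 tilt 0.0 F [-3.49 -1.3   5.4 ] T [-0.33  0.53 -0.04] g 0.12
```

```bash
python3 -m jog '[[[0,0,-0.5],[0,0,0],1],[[0,0,0],[0,0,0],1]]'; python3 -c "from h import *;st()"; python3 -m jog '[[[0,0,-0.3],[0,0,0],1],[[0,0,0],[0,0,0],1]]' 20; python3 -c "from h import *;st()"
```

```text
t: 23.55
eef_pos: [0.5331, 0.2787, 0.1807]
tool_rot: [-0.0, 0.698, 0.716, 0.0]
contact_force: [-2.4, -0.4, 2.6]
gripper_width: 0.123
t 23.55 tcp [0.5331 0.2787 0.1807] yaw_y 1.47 tilt 0.01 F [-2.38 -0.37  2.6 ] T [-0.08  0.3  -0.01] g 0.123
t: 23.8
eef_pos: [0.5332, 0.2787, 0.1809]
tool_rot: [-0.0, 0.698, 0.716, 0.0]
contact_force: [-0.6, -0.0, -1.2]
gripper_width: 0.124
t 23.8 tcp [0.5332 0.2787 0.1809] yaw_y 1.46 tilt 0.01 F [-0.61 -0.03 -1.16] T [0.09 0.14 0.01] g 0.124
```

Unloaded, with the stand carrying most of the basket. Release slowly.

```bash
python3 -m jog '[[[0,0,0],[0,0,0],0.7],[[0,0,0],[0,0,0],0.6],[[0,0,0],[0,0,0],0.5],[[0,0,0],[0,0,0],0.3],[[0,0,0],[0,0,0],0.1],[[0,0,0],[0,0,0],-0.1],[[0,0,0],[0,0,0],-0.3],[[0,0,0],[0,0,0],-0.3]]' 20; python3 look.py u
```

```text
t: 24.8
eef_pos: [0.5332, 0.2786, 0.1812]
tool_rot: [0.0, 0.698, 0.716, 0.0]
contact_force: [-0.1, -0.6, -0.0]
gripper_width: 0.649
t 24.8 tcp [0.5332 0.2786 0.1812] yaw_y 1.46 tilt 0.0 F [-0.14 -0.55 -0.02] T [-0.02 -0.02  0.01] g 0.649
```

View pics/u_scene.png

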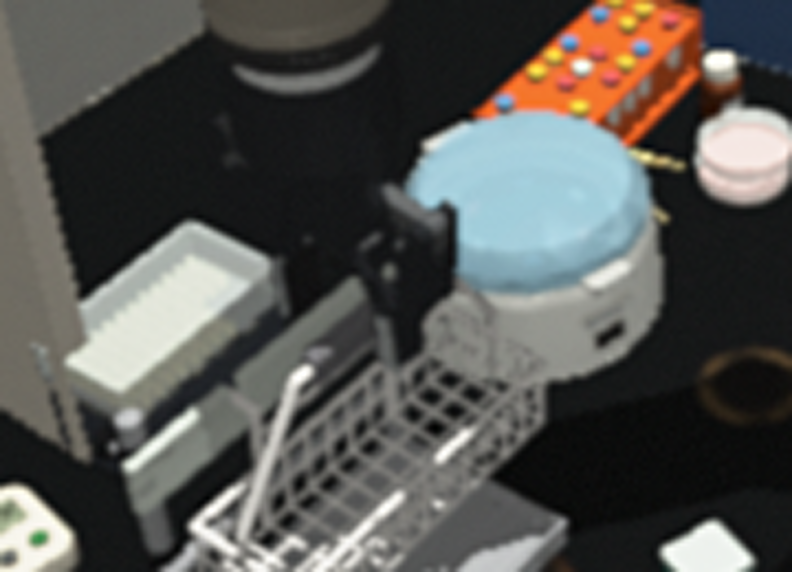

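```bash
python3 -m jog '[[[0,0,-5],[0,0,0],-0.4],[[0,0,-10],[0,0,0],-0.4],[[0,0,-20],[0,0,0],-0.4],[[0,0,-30],[0,0,0],-0.4],[[0,0,-40],[0,0,0],-0.4],[[0,0,-30],[0,0,0],-0.4],[[-30,0,0],[0,0,0],-0.4],[[-50,-20,0],[0,0,0],-0.4],[[-50,-20,0],[0,0,0],-0.4],[[-50,-20,0],[0,0,0],-0.4],[[-30,0,0],[0,0,0],-0.4],[[0,0,0],[0,0,0],-0.4]]'; python3 look.py v; python3 - <<'E'
from h import *
p,d=bot.read_camera("scene");cv2.imwrite("pics/v_full.png",p[:,:,::-1])
p,d=bot.read_camera("top");cv2.imwrite("pics/v_tfull.png",p[:,:,::-1])
E
```

```text
t: 26.4
eef_pos: [0.4788, 0.0647, 0.3176]
tool_rot: [0.001, 0.7, 0.714, 0.0]
contact_force: [-0.4, 1.2, -0.1]
gripper_width: 0.699
t 26.4 tcp [0.4788 0.0647 0.3176] yaw_y 1.2 tilt 0.13 F [-0.44  1.22 -0.08] T [ 0.03 -0.02 -0.05] g 0.699
```

View pics/v_scene.png

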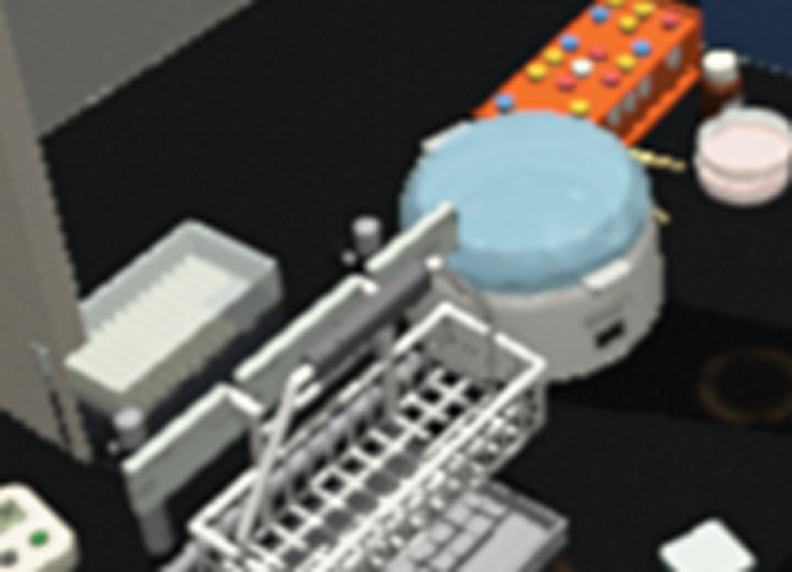

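View pics/v_top.png

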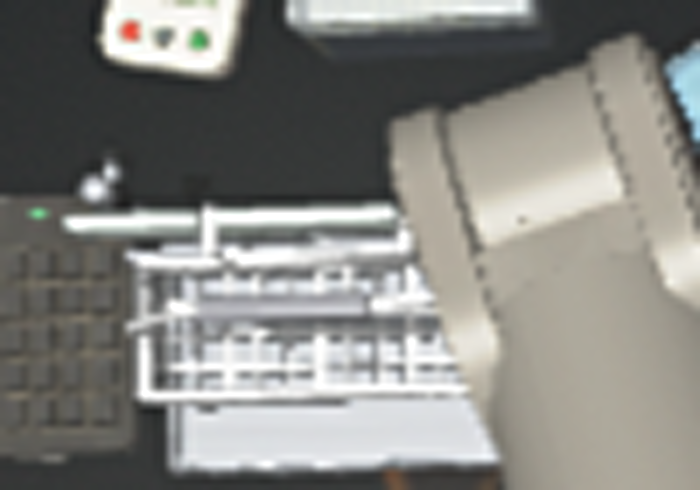

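View pics/v_full.png

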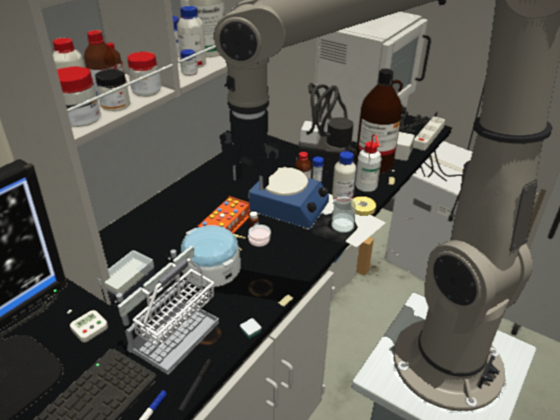

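```bash
python3 -m jog '[[[0,0,0],[0,0,0],-0.4],[[0,0,0],[0,0,0],-0.4],[[0,0,0],[0,0,0],-0.4]]'>/dev/null; python3 - <<'E'
from h import *
p,d=bot.read_camera("scene")
d0=np.load("pics/v_scened.npy")
for dd in(d0,d):
    P,u,v=pts("scene",dd);K=(abs(P[:,0]-.53)<.04)&(abs(P[:,1]-.277)<.035)&(P[:,2]>.175)&(P[:,2]<.23);print(K.sum(),np.percentile(P[K],[5,50,95],axis=0).round(4))
st();print(bot.hand_in())
E
```

```text
256 [[0.517  0.2459 0.19  ]
 [0.52   0.2784 0.2026]
 [0.5275 0.309  0.2065]]
257 [[0.5172 0.2467 0.1897]
 [0.5201 0.2779 0.2026]
 [0.5275 0.3093 0.2067]]
t 27.02 tcp [0.4785 0.0674 0.3161] yaw_y 1.49 tilt 0.01 F [ 0.01 -0.59 -0.31] T [-0.03 -0.01  0.06] g 0.702
the job is handed in; nothing more can be done
None
```

The basket is hanging on the draining stand with both hooks in their notches, and I handed the job in at 27 s. `hand_in()` returned no verdict.

**What I did:**
- I pinched the grey handle and laid both hooks over the rail about 10 mm to one side of the notches.
- I slid the basket lightly until the hooks came free of the top edge. The load on the rail was about 7 N at most.
- I lowered it until it stopped 12 mm below the rail's top edge, which is the depth of the notches.
- I pressed it down to a reading of about 9.4 N, so the stand carried roughly 12–14 N by my estimate. I then eased off, let go and moved the arm clear.

**Last checks:**
- The final pictures show both hooks in their notches.
- Two depth readings, about half a second apart, put the handle at about z = 0.20 m, and it was not moving.
- The force on the tool after letting go was close to zero.
- The other items on the bench look undisturbed in the final scene picture. I did not re-measure their positions.

**Slight disagreements:**
- On the way down, one hook rubbed the side of its notch with about 3 N sideways. A shift of about 1 mm along the rail freed it.
- The handle now hangs about 10 mm forward of where I released it, because the basket tilts slightly on its hooks.

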